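# Close up the access cover of a boxed control unit

## Robot

A 7-joint arm with a two-finger parallel gripper is mounted at the origin on the work surface. World frame = base frame: x ahead of the robot, y to its left, z up, the work surface at z = 0. Lengths are in m, angles in rad, forces in N, time in s.
With the tool pointing down it reaches from about 0.425 to 1.025 m from the base axis. Payload 3.6 kg.
Tool frame: the origin (TCP) lies at the very end of the fingers, on their centre line; the grasp point (between the pads) lies 19 mm behind it; z points along the fingers, y is the line along which they close (so a half turn about z gives the same grasp; the last joint's range is limited). The gripper opens to 85 mm and grips with 20 to 120 N. Pads are 22 mm wide; open, the fingers measure 114 mm over their backs; the gripper's body (76 mm by 85 mm) begins 54 mm behind the grasp point. The pads swing forward as they close: fully open they stand 13 mm farther back than shut.
Start: joints at [-1.198, 0.591, 0.048, 1.609, -0.033, 0.943, -0.034], TCP at [0.326, 0.647, 0.231] pointing down, gripper open.
Joint ranges: [-2.69, 2.69], [-0.47, 2.24], [-1.27, 1.36], [0.19, 2.51], [-1.53, 4.68], [0.08, 2.07], [-3.09, 3.09]. Speed limits (rad/s): [2.57, 2.57, 3.14, 3.14, 3.14, 3.14, 3.14].

## Interface

Orientations are given as a unit quaternion [x, y, z, w].
In Python, from station import r, vision, ticket gives the robot as it stands.
- The arm moves only by the tool play_rows, never from a script. Its argument "motion" is a list of rows, each a list of 6 numbers: the shift along the tool's x, y, z in m, then the turn, a rotation vector about the tool's x, y, z in rad. A call has 1 to 8 rows; each row is the pose to reach, as a shift and turn from the pose commanded when the call began, along the tool's axes at that moment; what a row does not reach only later rows make up. A row lasts 1/12 s, in which the tool goes at most 41.7 mm and 7.16 degrees, less where a joint would pass 70% of its speed; a pose out of reach is approached as far as the arm can. A call with a gripper value outside its range is refused whole. "fingers" is the opening, from 0 (shut) to 1 (fully open), set as the call begins (left out, the last holds). The fingers move at their own pace and stop on an object; "grip_force" is the grip in N (left out, the last holds). Time passes only in rows, so rows that repeat a pose let the fingers close. It gives the time, the measured TCP pose, the force, the opening and the grip force at its end, in the units of the state.
- r.read_state(): the state, without advancing time (a new reading comes with each control period).
- vision.capture(name): name is "side" or "top"; returns a dict with "img" (480x640x3 uint8, red, green, blue), "mtx" (3x3 intrinsics, pixels), "D" ([k1, k2, p1, p2, k3] as OpenCV has them; the pictures are not rectified), "cam_to_world" (4x4, takes a point from camera to world coordinates). Camera axes: x right, y down, z forward; pixel columns grow to the right and rows downward; lengths in m; the calibration is good to about 2 mm. A picture is of the moment at which its call begins. There is no depth.
- ticket.close_job(): hands the job in; it is judged then, once.
The state is a dict: "time": time; "joints": joint angles; "joint_velocities": joint speeds; "joint_efforts": joint torques, N m; "ee_pos": TCP position; "orientation": TCP orientation; "force": force on the tool from outside, world axes, zero at the start; "moment": the same for the moment, N m; "width": finger opening in m; "grip_force": force on a finger pad.
Only numpy, scipy, OpenCV 4.12 (cv2) and the standard library are available. Lean on these libraries where they do the work, as an engineer would, in place of code of your own. Each camera call takes 0.05 s, during which the arm holds its last target. There are 200 camera calls.

## Task

Swing both flaps of the carton well open, leaning outwards past upright, to expose the control unit inside. Then, with the sprung access cover still up, turn its wing fastener until the wing's slot is in line with the marks on the cover; after that push the cover down flat against its frame with the fingers. Finish while holding it pressed there (do not let go), fastener still in line, flaps open, and the other things left where they are.

Things in the scene. Friction and masses are not known exactly. Their poses are not given: they have to be found in the camera images.
- carton: cardboard carton fixed to the table, outside 300 mm (its x) x 210 mm (its y) x 105 mm high, walls 4 mm, with two long flaps on top; origin at the centre of its underside, z up. Its two end flaps are already folded down outside and do not move.
- flap_left (a joint): angle of the flap hinged along the rim at the carton's y = +105 mm, height 105 mm. The flap is 298 mm long (carton x), 103 mm wide, 4 mm thick. 0 = closed flat towards the carton's middle, 1.57 = upright, up to 2.6 = leaning far outwards. Starts part open, between 0.75 and 1.1, so that there is a gap of at least 55 mm between the two flaps' edges. It stays where it is left; less than 1 N at its edge moves it.
- flap_right (a joint): the same for the flap hinged along the rim at the carton's y = -105 mm; it also grows from 0 (closed) to 2.6 as it swings outwards
- flap_left_edge (a point): middle of the free edge of the left flap (moves with it)
- flap_right_edge (a point): middle of the free edge of the right flap (moves with it)
- unit: white control unit standing fixed in the carton, 260 (x) x 160 (y) x 78 mm high; origin at the centre of its underside (4 mm above the table), z up; its x axis runs nearly along the carton's x. On the near (-x) part of its top is a black 6 mm high rubber frame, 150 x 130 mm, centred at its x = -45 mm, which the access cover closes on.
- cover (a joint): angle of the access cover, an aluminium plate 150 (x) x 130 (y) x 4 mm hinged on its far edge, at the unit's x = +28 mm, height 84 mm above the unit's underside. 0 = flat against the frame; a spring holds it ajar at its stop, 0.11 rad, with the near edge about 16 mm above the frame. Pushing it home takes about 7 N downwards at the fastener, and it springs back up when let go.
- fastener (a joint): angle of the quarter-turn wing fastener on the cover, seen from above, anticlockwise positive: 0 = the wing and the slot along its top in line with the two dark index marks on the cover (along the unit's x). Range -1.5 to 1.5, no stop at 0; starts between +0.6 and +1.3, so it must be turned clockwise. Turning it takes about 0.1 N m and it stays where it is left.
- wing_top (a point): centre of the top of the steel wing (on the fastener's axis, 122 mm from the cover's hinge). The wing is an upright bar 44 mm long, 12 mm thick, its top 30 mm above the cover's upper face, on a round boss 28 mm across and 5 mm high; x axis of the point along the wing, z along the fastener's axis. Pushing the cover home lowers this point by about 13 mm and shifts it about 4 mm towards the unit's -x.
- test_block: steel hardness test block, disc 44 mm across, 10 mm high, lying on the far part of the unit's top (bystander; origin at the centre of its underside)
- puck: black specimen puck, 30 mm across, 18 mm high, on the far part of the unit's top (bystander; origin at the centre of its underside)
- mug: white mug, 80 mm wide, 90 mm high (bystander; origin at the centre of its underside)
- polish: white plastic bottle, 60 mm wide, 150 mm high (bystander; origin at the centre of its underside)
- mouse: black computer mouse, 100 x 60 x 32 mm (bystander; origin at the centre of its underside)
- sample_tray: grey compartment tray, 120 x 90 x 30 mm (bystander; origin at the centre of its underside)
- driver: screwdriver lying on the table (bystander; origin within its length)

How it is judged:
By the outcome, as a careful person would: the job done as asked, in the order asked, and still so for the second after the job is handed in, while the arm keeps its last pose, push and grip.
It also fails if it takes over 58 s, if anything falls off the work surface, if the arm or the gripper's body presses on something with over 40 N, if the wrist force passes 120 N, or if a joint passes its speed limit or range.

## Working session

There is one attempt and no reset: what is moved stays moved. The work goes in short steps, Python scripts to look and compute and a tool call to move; the robot and the scene stay as the last step left them, time stands still between calls to the robot, and variables do not carry over. Pictures are saved under pics/ and viewed, at most 10 in all, crops included, and the job is handed in when it is done.

Besides the shell and the picture viewer there is one more tool, called after ">>>" by a JSON object that holds its "op" and its "data". play_rows: Moves the arm, as the interface text tells. Its arguments: {"type":"object","properties":{"motion":{"type":"array"},"fingers":{"type":"number"},"grip_force":{"type":"number"}},"required":["motion"]}

```bash
ls; mkdir -p pics; python3 - <<'E'
from station import r,vision
import cv2,numpy as np
for n in("side","top"):
    c=vision.capture(n);cv2.imwrite(f"pics/{n}0.png",c["img"][:,:,::-1]);np.savez(f"{n}0.npz",**c)
    print(n,c["mtx"].tolist(),c["D"],np.round(c["cam_to_world"],3).tolist())
s=r.read_state();print(s)
E
```

```text
pics
side [[443.90511329664685, 0.0, 316.6585216029126], [0.0, 443.90511329664685, 234.8507770336299], [0.0, 0.0, 1.0]] [-0.06318295  0.          0.          0.          0.        ] [[0.781, -0.484, 0.395, 0.17], [-0.624, -0.611, 0.487, -0.519], [0.006, -0.626, -0.779, 0.892], [0.0, 0.0, 0.0, 1.0]]
top [[524.8874452196434, 0.0, 318.72942706098615], [0.0, 524.8874452196434, 228.69581999387424], [0.0, 0.0, 1.0]] [-0.03758652  0.          0.          0.          0.        ] [[0.002, -0.977, 0.211, 0.244], [-1.0, -0.003, -0.002, -0.003], [0.003, -0.211, -0.977, 1.583], [0.0, 0.0, 0.0, 1.0]]
{'time': 0.1, 'joints': array([-1.19749059,  0.59206225,  0.0483273 ,  1.6096938 , -0.03330738,
        0.94272083, -0.03376872]), 'joint_velocities': array([ 0.00054916, -0.00063316,  0.00046574, -0.00354731,  0.00168714,
       -0.00136309,  0.00099834]), 'joint_efforts': array([ 4.88303922e-03, -5.49999833e+01,  1.55310564e+00, -1.98824751e+01,
        9.68878332e-03,  3.79459496e-03,  1.68538207e-06]), 'ee_pos': array([0.32594015, 0.64675863, 0.2302308 ]), 'orientation': array([ 2.31295098e-01,  9.72883085e-01, -1.02382586e-03, -1.79390909e-04]), 'force': array([-0.40557707, -0.14883131, -0.02676685]), 'moment': array([-0.0137313 ,  0.0207961 ,  0.03394382]), 'grip_force': 0.0, 'width': 0.08537773600973045}
```

View pics/top0.png

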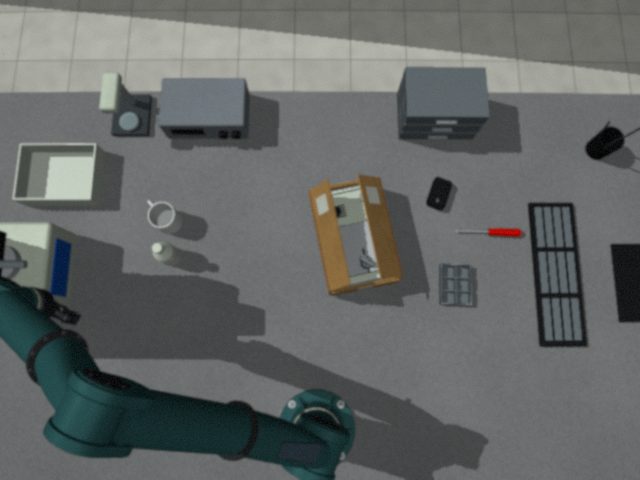

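View pics/side0.png

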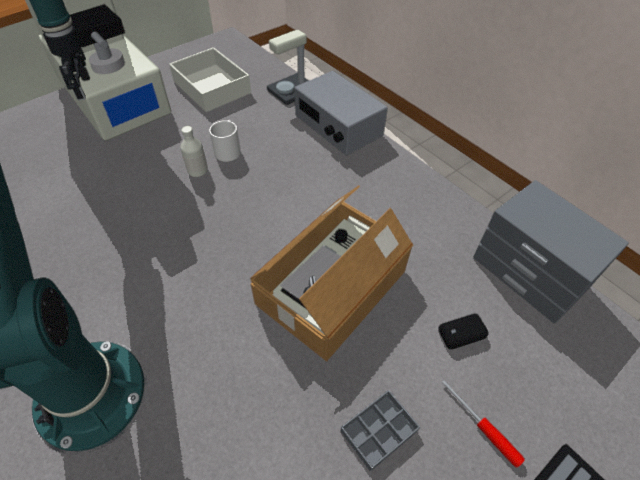

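The top view shows the carton around px (355,235) with the wing at about (366,260). The side view shows the carton at about (330,275), the mouse at (463,331) and the tray at (380,430). I'll zoom in on the carton.

```bash
python3 - <<'E'
import cv2
a=cv2.imread("pics/top0.png")[165:305,295:415];b=cv2.imread("pics/side0.png")[180:365,240:420]
a=cv2.resize(a,(390,455),interpolation=cv2.INTER_CUBIC);b=cv2.resize(b,(400,411),interpolation=cv2.INTER_CUBIC)
import numpy as np
o=np.zeros((455,800,3),np.uint8);o[:,:390]=a;o[:411,400:]=b
cv2.imwrite("pics/crop0.png",o)
E
cat > h.py <<'E'
import numpy as np,cv2
from scipy.spatial.transform import Rotation as R
def load(n): return dict(np.load(n+"0.npz"))
def ray(c,px):
    u=cv2.undistortPoints(np.array([[px]],float),c["mtx"],c["D"])[0,0]
    M=c["cam_to_world"];d=M[:3,:3]@[u[0],u[1],1];return M[:3,3],d
def onz(c,px,z):
    o,d=ray(c,px);return o+d*(z-o[2])/d[2]
def tri(c1,p1,c2,p2):
    A=[];b=[]
    o1,d1=ray(c1,p1);o2,d2=ray(c2,p2)
    s=np.linalg.lstsq(np.c_[d1,-d2],o2-o1,rcond=None)[0]
    a,e=o1+s[0]*d1,o2+s[1]*d2;return (a+e)/2,np.linalg.norm(a-e)
def proj(c,P):
    M=np.linalg.inv(c["cam_to_world"]);return cv2.projectPoints(np.atleast_2d(P).astype(float),cv2.Rodrigues(M[:3,:3])[0],M[:3,3],c["mtx"],c["D"])[0][:,0]
E
```

```text
(no output)
```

View pics/crop0.png

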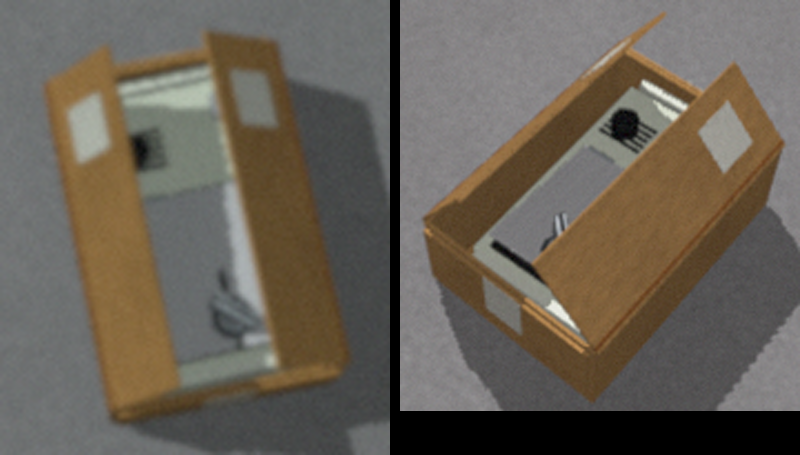

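```bash
python3 - <<'E'
from h import *
t=load("top");s=load("side")
T=lambda x,y:(295+x/3.25,165+y/3.25); S=lambda x,y:(240+x/2.222-400/2.222,180+y/2.222)
P={k:onz(t,T(*v),.105) for k,v in dict(NL=(112,412),NR=(345,372),FL=(48,85),FR=(275,40)).items()}
for k,v in P.items(): print(k,v.round(3))
print(np.linalg.norm(P['NL']-P['NR']),np.linalg.norm(P['FL']-P['NL']))
c=sum(P.values())/4
d=P['FL']+P['FR']-P['NL']-P['NR'];yaw=np.arctan2(d[1],d[0]);print(c.round(3),yaw)
d=P['NL']+P['FL']-P['NR']-P['FR'];print("yaw from y",np.arctan2(-d[0],d[1]))
# flap angles: free edges tri
for n,a,b in[("Rfar",(208,32),(733,65)),("Rnear",(275,378),(540,265)),("Lfar",(105,48),(663,14))]:
    X,e=tri(t,T(*a),s,S(*b));x=R.from_euler('z',-yaw).apply(X-[c[0],c[1],0]);print(n,X.round(3),e,x.round(3))
print("wing",[v.round(3) if hasattr(v,'round') else v for v in tri(t,T(230,300),s,S(560,225))])
E
```

```text
NL [ 0.382 -0.037  0.105]
NR [ 0.417 -0.24   0.105]
FL [0.676 0.02  0.105]
FR [ 0.719 -0.186  0.105]
0.20571052640224868 0.2989736168914615
[ 0.548 -0.111  0.105] 0.184763985331433
yaw from y 0.18906252818740515
Rfar [ 0.7   -0.118  0.181] 0.0030508987550541206 [ 0.148 -0.035  0.181]
Rnear [ 0.41  -0.173  0.175] 0.013867484614888822 [-0.147 -0.036  0.175]
Lfar [ 0.684 -0.03   0.191] 0.0007611625590506605 [0.148 0.054 0.191]
wing [array([ 0.472, -0.137,  0.138]), np.float64(0.006)]
```

```bash
cat >> h.py <<'E'
C=np.array([.548,-.111,0]);YAW=.187
def cw(x,y,z): return C+R.from_euler('z',YAW).apply([x,y,z])
def ori(adeg,tilt=0,yaw=YAW):
    a=np.radians(adeg);y=[np.cos(a),np.sin(a),0];x=[-np.sin(a),np.cos(a),0]
    M=np.c_[x,y,[0,0,-1]]
    ax=R.from_euler('z',yaw).apply([0,1,0]);return R.from_rotvec(tilt*ax)*R.from_matrix(M)
def row(s,p,o,Q=None,P=None):
    Q=Q or R.from_quat(s["orientation"]);P=s["ee_pos"] if P is None else P
    return np.r_[Q.inv().apply(np.array(p)-P),(Q.inv()*o).as_rotvec()].round(4).tolist()
E
python3 - <<'E'
from h import *
from station import r
s=r.read_state();A=-79.3
p0=cw(0,.008,.29);print(row(s,p0,ori(A)),p0)
Q=ori(A)
for p in[(0,.008,.16),(0,.105,.16),(0,.16,.145)]:print(row(s,cw(*p),Q,Q,p0))
E
```

```text
[-0.5345, -0.5705, -0.0585, -0.0007, 0.0026, 2.488] [ 0.5465127  -0.10313947  0.29      ]
[0.0, 0.0, 0.13, 0.0, 0.0, 0.0]
[-0.0, -0.097, 0.13, 0.0, 0.0, 0.0]
[-0.0, -0.152, 0.145, 0.0, 0.0, 0.0]
```

>>> {"op": "play_rows", "data": {"motion": [[-0.02,-0.02,-0.05,0,0,0.1],[-0.05,-0.05,-0.06,0,0,0.22],[-0.08,-0.08,-0.06,0,0,0.34],[-0.11,-0.11,-0.06,0,0,0.46],[-0.14,-0.14,-0.06,0,0,0.58],[-0.165,-0.165,-0.06,0,0,0.7],[-0.19,-0.19,-0.06,0,0,0.82],[-0.215,-0.215,-0.06,0,0,0.93]], "fingers": 0}}

```text
time: 0.77
ee_pos: [0.4217, 0.3556, 0.2911]
orientation: [0.646, 0.764, -0.0, 0.0]
force: [0.2, -0.3, -0.2]
width: -0.0001
grip_force: 0.0
```

```bash
python3 - <<'E'
from h import *
from station import r
s=r.read_state();print(s["time"],s["ee_pos"],s["joints"].round(2),row(s,cw(0,.008,.29),ori(-79.3)))
E
```

```text
0.7667 [0.42171712 0.35561959 0.29108844] [-1.04  0.32  0.33  1.95 -0.13  0.9  -0.48] [-0.4731, 0.0467, 0.0014, 0.0001, 0.0011, 1.5513]
```

>>> {"op": "play_rows", "data": {"motion": [[-0.035,0.003,0,0,0,0.1],[-0.07,0.006,0,0,0,0.2],[-0.105,0.01,0,0,0,0.31],[-0.14,0.014,0,0,0,0.42],[-0.175,0.017,0,0,0,0.53],[-0.21,0.021,0,0,0,0.64],[-0.24,0.024,0,0,0,0.75],[-0.27,0.027,0,0,0,0.85]]}}

```text
time: 1.43
ee_pos: [0.4947, 0.0956, 0.2912]
orientation: [0.903, 0.43, -0.0, -0.0]
force: [0.4, 0.8, -0.2]
width: 0.0004
grip_force: 0.0
```

```bash
python3 - <<'E'
from h import *
from station import r
s=r.read_state();print(s["time"],s["ee_pos"],s["joints"].round(2),row(s,cw(0,.008,.29),ori(-79.3)))
E
```

```text
1.4333 [0.49466648 0.0955712  0.29120045] [-0.78  0.27  0.62  2.05 -0.21  0.87 -0.73] [-0.1216, 0.1655, 0.0012, -0.0003, 0.0003, 0.7021]
```

>>> {"op": "play_rows", "data": {"motion": [[-0.018,0.024,0,0,0,0.1],[-0.036,0.049,0,0,0,0.2],[-0.054,0.073,0,0,0,0.3],[-0.072,0.098,0,0,0,0.4],[-0.09,0.122,0,0,0,0.5],[-0.108,0.147,0,0,0,0.6],[-0.1216,0.1655,0,0,0,0.7],[-0.1216,0.1655,0,0,0,0.702]]}}

```text
time: 2.1
ee_pos: [0.5482, -0.107, 0.2918]
orientation: [0.996, 0.091, 0.001, 0.002]
force: [-0.1, -0.3, 0.2]
width: -0.0001
grip_force: 0.0
```

```bash
python3 - <<'E'
from h import *
from station import r,vision
s=r.read_state();print(s["time"],s["ee_pos"],s["joints"].round(2),row(s,cw(0,.008,.29),ori(-79.3)))
c=vision.capture("side");cv2.imwrite("pics/side1.png",c["img"][100:400,150:550,::-1].copy())
E
```

```text
2.1 [ 0.54823766 -0.1070245   0.29178298] [-0.49  0.4   0.81  1.95 -0.36  0.93 -0.89] [-0.001, -0.0041, 0.0018, 0.0049, -0.0007, -0.0045]
```

View pics/side1.png

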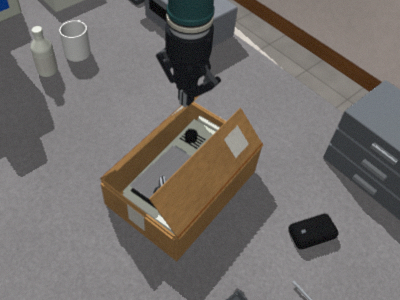

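The closed gripper hangs above the carton's middle, with the tip near crop px (185,105) and both flaps still half open. Next I go down into the gap and sweep the left flap outwards.

>>> {"op": "play_rows", "data": {"motion": [[0,-0.004,0.03,0,0,0],[0,-0.004,0.06,0,0,0],[0,-0.004,0.095,0,0,0],[0,-0.004,0.13,0,0,0],[0,-0.02,0.13,0,0,0],[0,-0.04,0.13,0,0,0],[0,-0.06,0.13,0,0,0],[0,-0.08,0.13,0,0,0]]}}

```text
time: 2.82
ee_pos: [0.5328, -0.0333, 0.1681]
orientation: [0.996, 0.093, 0.002, 0.004]
force: [-20.7, -14.6, 71.9]
width: -0.0003
grip_force: 36.8
```

>>> {"op": "play_rows", "data": {"motion": [[0,-0.02,0,0,0,0],[0,-0.035,0,0,0,0],[0,-0.05,0.005,0,0,0],[0,-0.06,0.01,0,0,0],[0,-0.07,0.015,0,0,0],[0,-0.075,0.015,0,0,0],[0,-0.075,0.015,0,0,0],[0,-0.055,0,0,0,0]]}}

```text
time: 3.48
ee_pos: [0.519, 0.0362, 0.1584]
orientation: [0.995, 0.1, -0.004, -0.002]
force: [0.2, 0.9, 0.6]
width: 0.0001
grip_force: 0.0
```

```bash
python3 - <<'E'
from h import *
from station import r,vision
s=r.read_state();print(s["time"],s["ee_pos"],s["joints"].round(2),R.from_euler('z',-YAW).apply(s["ee_pos"]-C),row(s,cw(0,.008,.22),ori(-79.3)))
c=vision.capture("side");cv2.imwrite("pics/side2.png",c["img"][100:400,150:550,::-1].copy())
E
```

```text
3.4833 [0.51901098 0.03622396 0.15839853] [-0.64  0.53  0.67  2.14 -0.56  0.65 -0.95] [-0.00111293  0.15004673  0.15839853] [-0.0012, 0.1418, -0.0622, -0.0041, 0.0082, 0.0127]
```

View pics/side2.png

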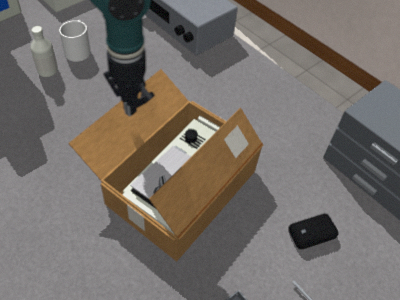

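The left flap is now well open; its edge is at about crop px (70,150)-(165,70). There was a 72 N contact spike as it passed upright, probably its edge catching a knuckle, so the right flap gets a higher, gentler sweep.

>>> {"op": "play_rows", "data": {"motion": [[0,0.01,-0.03,0,0,0],[0,0.04,-0.065,0,0,0],[0,0.075,-0.07,0,0,0],[0,0.105,-0.07,0,0,0],[0,0.13,-0.07,0,0,0],[0,0.13,-0.045,0,0,0],[0,0.13,-0.02,0,0,0],[0,0.13,-0.008,0,0,0]]}}

```text
time: 4.2
ee_pos: [0.5455, -0.0962, 0.167]
orientation: [0.995, 0.095, -0.002, -0.001]
force: [-0.7, 0.8, -0.6]
width: -0.0002
grip_force: 0.0
```

```bash
python3 - <<'E'
from h import *
from station import r,vision
s=r.read_state();print(s["time"],s["force"].round(1),s["joints"].round(2),R.from_euler('z',-YAW).apply(s["ee_pos"]-C),row(s,cw(0,-.06,.175),ori(-79.3)))
E
```

```text
4.2 [-0.7  0.8 -0.6] [-0.39  0.56  0.68  2.07 -0.54  0.7  -0.74] [0.00027919 0.01504858 0.16697894] [-0.0006, 0.075, -0.0082, -0.0019, 0.0031, 0.0038]
```

>>> {"op": "play_rows", "data": {"motion": [[0,0.02,0,0,0,0],[0,0.04,0,0,0,0],[0,0.055,-0.004,0,0,0],[0,0.07,-0.009,0,0,0],[0,0.085,-0.014,0,0,0]]}}

```text
time: 4.62
ee_pos: [0.5634, -0.1801, 0.1835]
orientation: [0.995, 0.096, -0.0, -0.0]
force: [-1.0, 0.6, -0.4]
width: 0.0002
grip_force: 0.3
```

>>> {"op": "play_rows", "data": {"motion": [[0,0.015,-0.004,0,0,0],[0,0.03,-0.004,0,0,0],[0,0.045,-0.004,0,0,0],[0,0.06,-0.004,0,0,0]]}}

```text
time: 4.95
ee_pos: [0.5749, -0.2399, 0.1877]
orientation: [0.995, 0.096, 0.0, 0.0]
force: [0.8, 0.8, 0.5]
width: -0.0001
grip_force: 0.3
```

>>> {"op": "play_rows", "data": {"motion": [[0,0.013,0.003,0,0,0],[0,0.025,0.012,0,0,0],[0,0.03,0.022,0,0,0],[0,0.03,0.025,0,0,0],[0,0.01,0.0,0,0,0],[0,-0.02,-0.04,0,0,0],[0,-0.05,-0.06,0,0,0]]}}

```text
time: 5.53
ee_pos: [0.5652, -0.1924, 0.2469]
orientation: [0.996, 0.095, -0.0, 0.001]
force: [0.6, 0.0, 0.1]
width: 0.0001
grip_force: 0.0
```

```bash
python3 - <<'E'
from h import *
from station import r,vision
s=r.read_state();print(s["time"],s["force"].round(1),s["joints"].round(2),R.from_euler('z',-YAW).apply(s["ee_pos"]-C))
o=[]
for n,(x,y,w,hh,k) in dict(top=(290,170,140,130,2.85),side=(220,160,220,220,1.82)).items():
    c=vision.capture(n);np.savez(n+"0.npz",**c)
    o.append(cv2.resize(c["img"][y:y+hh,x:x+w,::-1],(400,int(hh*400/w)),interpolation=cv2.INTER_CUBIC))
H=max(i.shape[0] for i in o)
cv2.imwrite("pics/both3.png",np.hstack([cv2.copyMakeBorder(i,0,H-i.shape[0],0,0,0) for i in o]))
E
```

```text
5.5333 [0.6 0.  0.1] [-0.27  0.51  0.75  1.91 -0.44  0.89 -0.68] [ 0.00173289 -0.08317655  0.24685421]
```

View pics/both3.png

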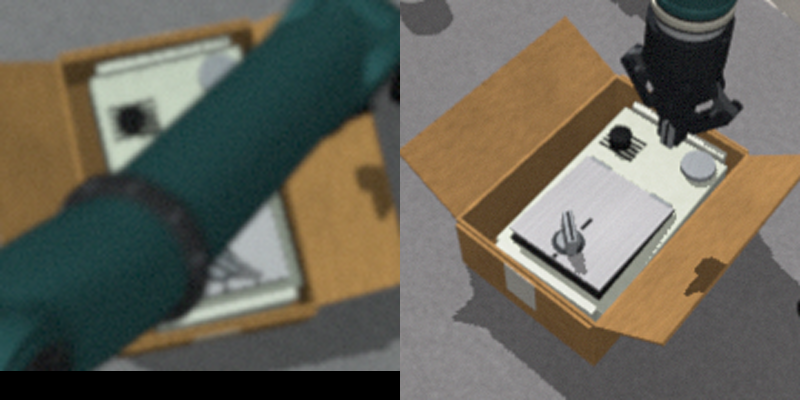

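Both flaps are now well open. The side crop shows the cover's corners near (513,232), (605,287), (675,207) and (590,157), with the wing on its boss near (567,235). I'll zoom in on the cover.

```bash
python3 - <<'E'
from h import *
s=load("side")["img"][238:328,272:372,::-1]
cv2.imwrite("pics/zoom4.png",cv2.resize(s,(660,594),interpolation=cv2.INTER_CUBIC))
E
```

```text
(no output)
```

View pics/zoom4.png

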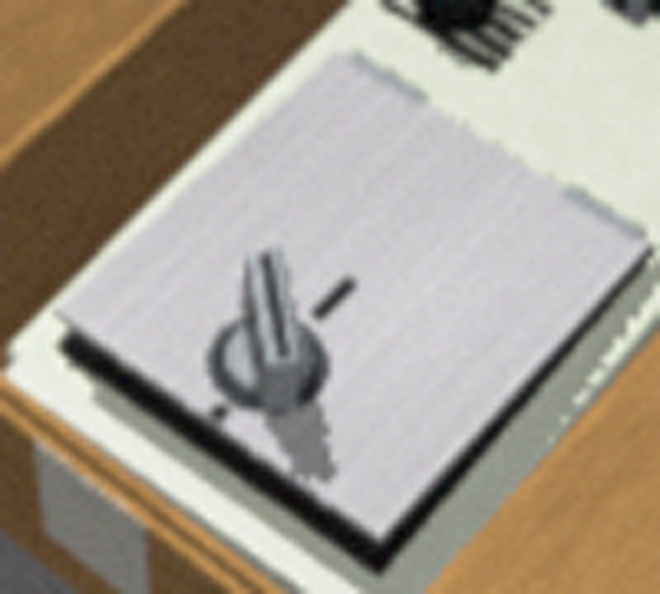

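```bash
python3 - <<'E'
from h import *
s=load("side");Z=lambda x,y:(272+x/6.6-.4,238+y/6.6-.4)
NL,NR=[onz(s,Z(*p),.1085) for p in((60,318),(382,543))];FL,FR=[onz(s,Z(*p),.092) for p in((347,52),(652,247))]
for p in(NL,NR,FL,FR):print(p.round(4))
print(np.linalg.norm(NL-NR),np.linalg.norm(FL-FR),np.linalg.norm(NL-FL),np.linalg.norm(NR-FR))
d=FL+FR-NL-NR;y1=np.arctan2(d[1],d[0]);d=NL+FL-NR-FR;y2=np.arctan2(-d[0],d[1])
m1,m2=[onz(s,Z(*p),.1054-.11*k) for p,k in(((335,298),.025),((220,412),-.025))]
d=m1-m2;y3=np.arctan2(d[1],d[0]);print("yaws",y1,y2,y3)
yaw=(y1+y2)/2
H=(FL+FR)/2;u=np.array([np.cos(yaw),np.sin(yaw),0])
n=np.array([np.sin(.11)*u[0],np.sin(.11)*u[1],np.cos(.11)])
Hc=((NL+NR+FL+FR)/4);base=Hc-u*(.122-.075)*np.cos(.11)+[0,0,.047*.11]
print("boss pred",base, base+.03*n, "marks mid",(m1+m2)/2)
a,b=[onz(s,Z(*p),.1352) for p in((266,252),(285,355))]
d=a-b;w=np.arctan2(d[1],d[0]);print("wing top",(a+b)/2,np.linalg.norm(d),"phi",w-yaw)
E
```

```text
[ 0.4233 -0.0891  0.1085]
[ 0.4522 -0.2128  0.1085]
[ 0.5688 -0.054   0.092 ]
[ 0.5962 -0.1782  0.092 ]
0.1270080645284443 0.12724379872286545 0.1506164781139022 0.14899995345759584
yaws 0.23618878649424704 0.22374760973278296 0.22575440433270832
boss pred [ 0.46464277 -0.14419462  0.10542   ] [ 0.46784942 -0.14344392  0.13523868] marks mid [ 0.47008197 -0.14063365  0.1054    ]
wing top [ 0.4692554  -0.14011369  0.1352    ] 0.03751735103757912 phi 0.8262498005363067
```

```bash
cat >> h.py <<'E'
UY=.229;WT=np.array([.4685,-.1415,.1352])
N=R.from_euler('z',UY).apply([np.sin(.11),0,np.cos(.11)])
E
python3 - <<'E'
from h import *
from station import r
s=r.read_state();print(row(s,WT+.05*N,ori(-29.6,.11,UY)))
E
```

```text
[-0.0833, -0.0623, 0.0633, 0.0432, -0.1104, -0.8518]
```

>>> {"op": "play_rows", "data": {"motion": [[-0.01,-0.008,0.008,0.005,-0.014,-0.11],[-0.02,-0.016,0.016,0.01,-0.028,-0.22],[-0.03,-0.024,0.024,0.016,-0.042,-0.33],[-0.042,-0.032,0.032,0.022,-0.056,-0.44],[-0.052,-0.04,0.04,0.028,-0.07,-0.55],[-0.064,-0.048,0.048,0.034,-0.084,-0.66],[-0.074,-0.056,0.056,0.04,-0.1,-0.77],[-0.0833,-0.0623,0.0633,0.0432,-0.1104,-0.8518]], "fingers": 0.5}}

```text
time: 6.3
ee_pos: [0.4706, -0.1452, 0.1817]
orientation: [0.864, 0.501, -0.056, -0.016]
force: [-0.5, 1.2, -0.1]
width: 0.0428
grip_force: 0.0
```

```bash
python3 - <<'E'
from h import *
from station import r,vision
s=r.read_state();print(s["time"],s["width"],s["joints"].round(2),row(s,WT+.05*N,ori(-29.6,.11,UY)),row(s,WT-.02*N,ori(-29.6,.11,UY)))
c=vision.capture("side");im=c["img"][::,::,::-1].copy();k=im[210:330,260:400]
cv2.imwrite("pics/zoom5.png",cv2.resize(k,(700,600),interpolation=cv2.INTER_CUBIC))
E
```

```text
6.3 0.042823734104843095 [-0.2   0.46  0.51  2.12 -0.24  0.73 -0.06] [0.0057, 0.0001, -0.0037, -0.004, 0.0056, -0.0029] [0.0061, 0.0004, 0.0663, -0.004, 0.0056, -0.0029]
```

View pics/zoom5.png

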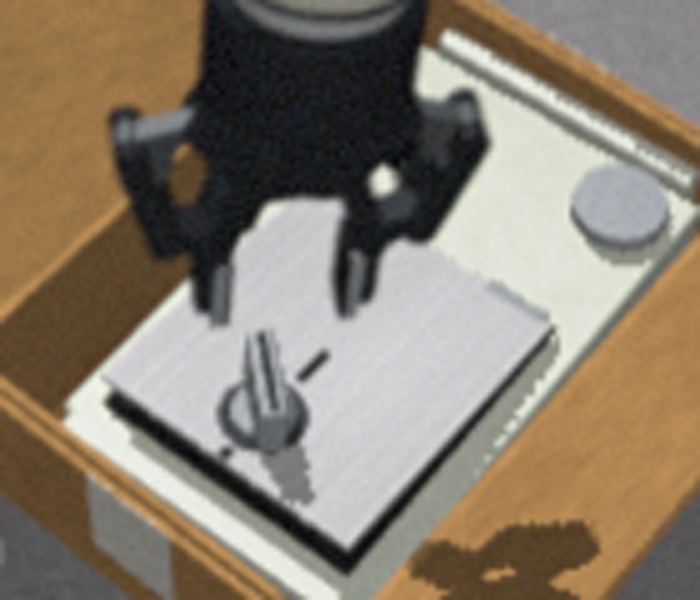

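The fingers (tips at crop px (215,315) and (348,310)) straddle the wing's line, with the wing top at about (264,360). I'll go straight down the axis.

>>> {"op": "play_rows", "data": {"motion": [[0,0,0.0,0,0,0],[0,0,0.015,0,0,0],[0,0,0.03,0,0,0],[0,0,0.045,0,0,0],[0,0,0.058,0,0,0],[0,0,0.067,0,0,0],[0,0,0.067,0,0,0],[0,0,0.067,0,0,0]]}}

```text
time: 7.02
ee_pos: [0.4648, -0.1483, 0.116]
orientation: [0.865, 0.498, -0.055, -0.016]
force: [-0.4, -0.1, -0.0]
width: 0.0427
grip_force: 0.0
```

```bash
python3 - <<'E'
from h import *
from station import r,vision
s=r.read_state();print(s["time"],s["width"],s["force"].round(1),s["joints"].round(2),row(s,WT-.017*N,ori(-29.6,.11,UY)))
c=vision.capture("side");im=c["img"][::,::,::-1].copy();k=im[210:330,260:400]
cv2.imwrite("pics/zoom6.png",cv2.resize(k,(700,600),interpolation=cv2.INTER_CUBIC))
E
```

```text
7.0167 0.04271954055491727 [-0.4 -0.1 -0. ] [-0.14  0.56  0.44  2.17 -0.32  0.58  0.01] [0.0062, -0.0017, -0.0027, -0.0022, 0.0052, -0.01]
```

View pics/zoom6.png

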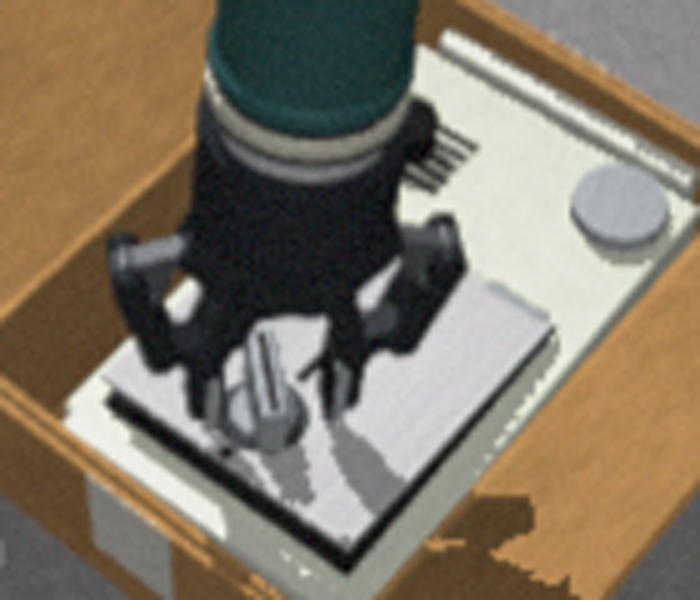

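>>> {"op": "play_rows", "data": {"motion": [[0.003,-0.001,0,0,0.003,-0.005],[0.006,-0.0015,0,-0.002,0.005,-0.01],[0.006,-0.0015,0,-0.002,0.005,-0.01],[0.006,-0.0015,0,-0.002,0.005,-0.01]]}}

```text
time: 7.4
ee_pos: [0.4665, -0.1415, 0.1161]
orientation: [0.862, 0.503, -0.052, -0.016]
force: [0.5, 0.7, -0.2]
width: 0.0428
grip_force: 0.0
```

>>> {"op": "play_rows", "data": {"motion": [[0,0,0,0,0,0],[0,0,0,0,0,0],[0,0,0,0,0,0],[0,0,0,0,0,0],[0,0,0,0,0,0],[0,0,0,0,0,0]], "fingers": 0, "grip_force": 40}}

```text
time: 7.9
ee_pos: [0.467, -0.1424, 0.1159]
orientation: [0.863, 0.503, -0.052, -0.016]
force: [2.3, -1.2, 0.8]
width: 0.0107
grip_force: 42.8
```

```bash
python3 - <<'E'
from h import *
from station import r,vision
s=r.read_state();print(s["time"],s["width"],s["force"].round(1),s["moment"].round(2),s["joints"].round(2),row(s,WT-.017*N,ori(-29.6,.11,UY)),row(s,WT-.017*N,ori(-76.9,.11,UY)))
E
```

```text
7.9 0.010663625225866976 [ 2.3 -1.2  0.8] [-0.17 -0.41 -0.03] [-0.14  0.55  0.43  2.18 -0.32  0.58  0.01] [0.0001, -0.0007, -0.0023, 0.0018, -0.0004, 0.0009] [0.0001, -0.0007, -0.0023, 0.0015, -0.0011, 0.8264]
```

>>> {"op": "play_rows", "data": {"motion": [[0,0,0,0,0,0.06],[0,0,0,0,0,0.13],[0,0,0,0,0,0.2],[0,0,0,0,0,0.27],[0,0,0,0,0,0.34],[0,0,0,0,0,0.41]]}}

```text
time: 8.4
ee_pos: [0.4669, -0.1423, 0.1159]
orientation: [0.947, 0.315, -0.054, -0.005]
force: [1.9, -1.2, 0.2]
width: 0.011
grip_force: 42.8
```

```bash
python3 - <<'E'
from h import *
from station import r,vision
s=r.read_state();print(s["time"],s["width"],s["force"].round(1),s["moment"].round(2),s["joints"].round(2),row(s,WT-.017*N,ori(-76.9,.11,UY)))
E
```

```text
8.4 0.010993305239898816 [ 1.9 -1.2  0.2] [-0.12 -0.46  0.11] [-0.22  0.58  0.55  2.18 -0.44  0.6  -0.28] [-0.0002, -0.0005, -0.0024, 0.0012, -0.0011, 0.4141]
```

>>> {"op": "play_rows", "data": {"motion": [[0,0,0,0,0,0.07],[0,0,0,0,0,0.14],[0,0,0,0,0,0.21],[0,0,0,0,0,0.28],[0,0,0,0,0,0.35],[0,0,0,0,0,0.414],[0,0,0,0,0,0.414],[0,0,0,0,0,0.414]]}}

```text
time: 9.07
ee_pos: [0.4669, -0.1422, 0.1159]
orientation: [0.992, 0.116, -0.054, 0.007]
force: [2.7, -0.6, 0.5]
width: 0.0112
grip_force: 43.0
```

>>> {"op": "play_rows", "data": {"motion": [[0,0,0,0,0,0],[0,0,0,0,0,0],[0,0,0,0,0,0],[0,0,0,0,0,0]], "fingers": 0.35}}

```text
time: 9.4
ee_pos: [0.4651, -0.1414, 0.1154]
orientation: [0.992, 0.116, -0.055, 0.005]
force: [0.1, 0.1, -0.1]
width: 0.0301
grip_force: 0.0
```

>>> {"op": "play_rows", "data": {"motion": [[0,0,-0.015,0,0,0],[0,0,-0.03,0,0,0],[0,0,-0.05,0,0,0],[0.03,0,-0.07,0,0,0],[0.06,0,-0.07,0,0,0],[0.06,0,-0.07,0,0,0]]}}

```text
time: 9.9
ee_pos: [0.5387, -0.1241, 0.1794]
orientation: [0.992, 0.119, -0.051, 0.007]
force: [0.5, -0.2, -0.2]
width: 0.03
grip_force: 0.0
```

```bash
python3 - <<'E'
from h import *
from station import r,vision
s=r.read_state();print(s["time"],s["width"],s["force"].round(1),s["ee_pos"],R.from_quat(s["orientation"]).as_matrix().round(2).tolist(),s["joints"].round(2))
c=vision.capture("side");np.savez("side0.npz",**c);im=c["img"][::,::,::-1].copy();k=im[238:328,272:372]
cv2.imwrite("pics/zoom7.png",cv2.resize(k,(660,594),interpolation=cv2.INTER_CUBIC))
E
```

```text
9.9 0.029966215964019983 [ 0.5 -0.2 -0.2] [ 0.53870807 -0.12413457  0.17937187] [[0.97, 0.24, -0.1], [0.23, -0.97, -0.03], [-0.1, 0.0, -0.99]] [-0.4   0.6   0.76  2.01 -0.47  0.83 -0.7 ]
```

View pics/zoom7.png

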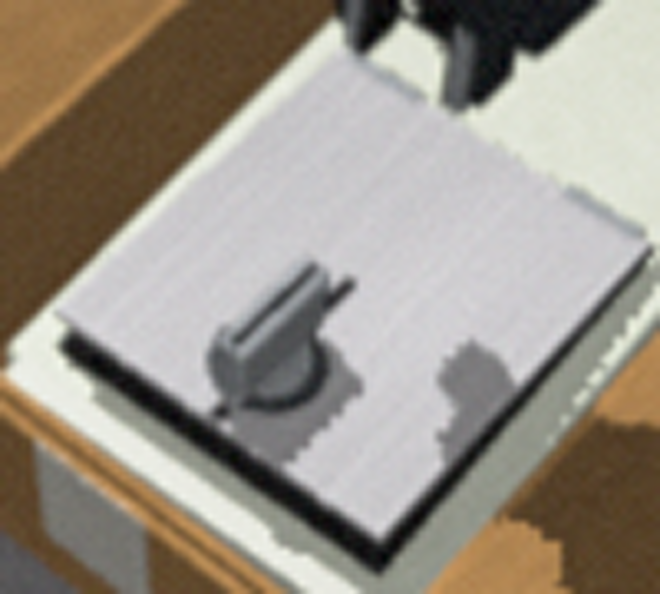

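The slot runs from about (317,265) to (235,345) in the crop, and the marks are at (340,293) and (220,412), so it looks in line. I'll check that with numbers and compute the press.

```bash
python3 - <<'E'
from h import *
s=load("side");Z=lambda x,y:(272+x/6.6-.4,238+y/6.6-.4)
# refine the slot: darkest column profile across the wing top along rows (image coords upsampled)
g=cv2.cvtColor(cv2.resize(s["img"][238:328,272:372],(660,594),interpolation=cv2.INTER_CUBIC),cv2.COLOR_RGB2GRAY)
pts=[]
A,B=np.array([317,265.]),np.array([235,345.]);d=(B-A)/np.linalg.norm(B-A);nn=np.array([-d[1],d[0]])
for t in np.linspace(.1,.9,33):
    c=A+t*(B-A);q=[c+k*nn for k in np.linspace(-12,12,49)]
    v=[g[int(round(p[1])),int(round(p[0]))] for p in q];pts.append(q[int(np.argmin(v))])
l=cv2.fitLine(np.float32(pts),cv2.DIST_HUBER,0,.01,.01).ravel();c=l[2:];e=l[:2]*np.sign(l[0])
def plane(px,h):  # intersect with plane parallel to cover at height h above WT plane
    o,dd=ray(s,px);P=WT+h*N;return o+dd*((P-o)@N)/(dd@N)
def ang(p,q,h):
    v=R.from_rotvec(-.11*R.from_euler('z',UY).apply([0,1,0])).apply(plane(Z(*p),h)-plane(Z(*q),h));return np.arctan2(v[1],v[0])
print("slot",ang(c+e*40,c-e*40,0),"eye",ang(A,B,0))
m=[]
for x0,y0,x1,y1 in((328,275,360,312),(208,402,232,420)):
    k=g[y0:y1,x0:x1]<95;ys,xs=np.nonzero(k);m.append((xs.mean()+x0,ys.mean()+y0));print(m[-1],k.sum())
print("marks eye old",ang((335,298),(220,412),-.03),"now",ang(m[0],m[1],-.03),"edges",ang((347,52),(60,318),-.03),ang((652,247),(382,543),-.03))
print("wing mid",plane(Z(*((A+B)/2)),0),"marks mid",plane(Z(277,355),-.03)+.03*N)
E
```

```text
slot 0.2198743091002527 eye 0.23186037899439182
(np.float64(337.82935153583617), np.float64(293.93515358361776)) 293
(np.float64(222.74019607843138), np.float64(410.96078431372547)) 204
marks eye old 0.23172104019593964 now 0.24350277092817352 edges 0.2369702592655831 0.235119192650308
wing mid [ 0.46894982 -0.14080484  0.13513419] marks mid [ 0.47290358 -0.1396142   0.13467906]
```

```bash
python3 - <<'E'
from h import *
from station import r
s=r.read_state();Q=ori(-76.9);print(row(s,[.469,-.141,.150],Q),s["ee_pos"])
E
```

```text
[-0.0644, 0.0003, 0.0358, 0.0004, 0.1076, 0.0077] [ 0.53487124 -0.12483517  0.17869235]
```

>>> {"op": "play_rows", "data": {"motion": [[-0.01,0,0,0,0.02,0],[-0.025,0,0,0,0.05,0],[-0.04,0,0.005,0,0.08,0.004],[-0.055,0,0.012,0,0.1076,0.0077],[-0.0644,0,0.02,0,0.1076,0.0077],[-0.0644,0,0.03,0,0.1076,0.0077],[-0.0644,0,0.0358,0,0.1076,0.0077],[-0.0644,0,0.0358,0,0.1076,0.0077]], "fingers": 0}}

```text
time: 10.62
ee_pos: [0.4649, -0.1415, 0.1488]
orientation: [0.994, 0.112, -0.002, -0.0]
force: [1.0, 0.1, 0.6]
width: 0.0001
grip_force: 0.0
```

```bash
python3 - <<'E'
from h import *
from station import r
s=r.read_state();Q=ori(-76.9);print(s["time"],s["width"],s["force"],row(s,[.469,-.141,.138],Q),row(s,[.465,-.142,.122],Q),s["ee_pos"])
E
```

```text
10.6167 0.00011242922649498588 [1.01519859 0.09828864 0.62715517] [0.0042, 0.0004, 0.0108, -0.0013, 0.0048, -0.0046] [0.0001, 0.0005, 0.0268, -0.0013, 0.0048, -0.0046] [ 0.46487314 -0.14153539  0.14884566]
```

>>> {"op": "play_rows", "data": {"motion": [[0.003,0,0,0,0.004,-0.004],[0.003,0,0.006,0,0.004,-0.004],[0.003,0,0.01,0,0.004,-0.004],[0.003,0,0.013,0,0.004,-0.004],[0.0025,0,0.016,0,0.004,-0.004],[0.002,0,0.018,0,0.004,-0.004]]}}

```text
time: 11.12
ee_pos: [0.4675, -0.1416, 0.1321]
orientation: [0.994, 0.114, 0.001, -0.0]
force: [-0.7, -0.0, 7.3]
width: 0.0002
grip_force: 3.0
```

```bash
python3 - <<'E'
from h import *
from station import r
s=r.read_state();Q=ori(-76.9);print(s["time"],s["force"],s["moment"].round(2),row(s,[.465,-.142,.122],Q),s["ee_pos"])
E
```

```text
11.1167 [-6.90055192e-01 -5.38585129e-03  7.30965765e+00] [0.12 0.33 0.02] [-0.0025, -0.0001, 0.0101, -0.0006, -0.0016, -0.0007] [ 0.46749126 -0.14155686  0.1321439 ]
```

>>> {"op": "play_rows", "data": {"motion": [[-0.0005,0,0.002,0,0,0],[-0.001,0,0.004,0,0,0],[-0.0015,0,0.006,0,0,0],[-0.002,0,0.008,0,0,0],[-0.0025,0,0.009,0,0,0],[-0.0025,0,0.009,0,0,0]]}}

```text
time: 11.62
ee_pos: [0.4648, -0.1422, 0.1234]
orientation: [0.994, 0.114, 0.001, -0.001]
force: [-1.5, -0.1, 6.9]
width: -0.0001
grip_force: 3.3
```

>>> {"op": "play_rows", "data": {"motion": [[-0.0003,0,0.001,0,0,0],[-0.0006,0,0.002,0,0,0],[-0.0006,0,0.002,0,0,0]]}}

```text
time: 11.87
ee_pos: [0.4644, -0.1423, 0.1219]
orientation: [0.994, 0.113, 0.001, -0.001]
force: [-3.1, 1.4, 10.6]
width: 0.0001
grip_force: 5.5
```

>>> {"op": "play_rows", "data": {"motion": [[0,0,0.001,0,0,0],[0,0,0.002,0,0,0],[0,0,0.002,0,0,0],[0,0,0.002,0,0,0]]}}

```text
time: 12.2
ee_pos: [0.4644, -0.1424, 0.1213]
orientation: [0.994, 0.113, 0.002, -0.002]
force: [-5.7, 2.9, 28.2]
width: 0.0002
grip_force: 13.8
```

```bash
python3 - <<'E'
from h import *
from station import r,vision
o=load("side");c=vision.capture("side");s=r.read_state();print(s["time"],s["force"],s["moment"].round(2),s["ee_pos"])
# cover near edge: row of dark(frame)/plate transition near corner columns, before/after
for col in(285,290,312,318,322):
  for q in(o,c): print(col,cv2.cvtColor(q["img"],cv2.COLOR_RGB2GRAY)[276:332,col].tolist())
E
```

```text
12.25 [-5.39182182  2.28303811 28.40058996] [0.69 1.19 0.07] [ 0.46443649 -0.14239285  0.12134556]
285 [68, 111, 192, 223, 220, 209, 203, 208, 205, 204, 207, 208, 178, 114, 52, 33, 22, 36, 100, 169, 226, 232, 218, 231, 234, 234, 234, 230, 179, 148, 138, 107, 114, 141, 165, 143, 119, 116, 113, 115, 118, 118, 117, 113, 118, 115, 116, 113, 89, 75, 74, 76, 72, 79, 87, 87]
285 [70, 115, 202, 236, 240, 237, 236, 230, 222, 220, 221, 221, 220, 219, 218, 222, 221, 162, 119, 136, 148, 177, 228, 238, 237, 237, 238, 232, 189, 155, 142, 111, 118, 144, 164, 144, 121, 120, 119, 118, 121, 123, 119, 118, 118, 121, 118, 113, 92, 77, 77, 80, 84, 84, 90, 86]
290 [212, 203, 203, 206, 201, 202, 206, 212, 209, 203, 204, 205, 212, 207, 211, 197, 160, 88, 30, 28, 18, 62, 130, 145, 148, 161, 212, 232, 234, 234, 234, 211, 157, 140, 134, 104, 118, 154, 175, 135, 116, 115, 117, 114, 114, 115, 114, 114, 115, 117, 116, 108, 82, 73, 80, 77]
290 [240, 237, 230, 222, 219, 219, 219, 218, 215, 220, 219, 220, 223, 220, 218, 221, 220, 222, 222, 223, 197, 129, 133, 147, 175, 227, 235, 237, 236, 236, 237, 214, 160, 144, 13
[... 1006 characters left out ...]
, 82, 116, 133, 130, 131, 132, 125, 131, 130, 131, 131, 131, 128, 135, 114, 104, 140, 151, 154, 150, 147, 148, 151, 149, 149, 141, 123, 117, 102, 95]
322 [208, 207, 203, 198, 191, 148, 78, 48, 106, 175, 208, 207, 209, 197, 157, 125, 117, 113, 114, 124, 127, 125, 119, 118, 128, 178, 192, 201, 204, 200, 202, 199, 200, 200, 196, 204, 210, 207, 164, 83, 29, 15, 19, 36, 98, 140, 145, 143, 178, 226, 231, 231, 230, 229, 182, 128]
322 [180, 143, 54, 25, 30, 32, 25, 26, 27, 26, 25, 25, 83, 192, 221, 219, 220, 206, 165, 139, 140, 129, 133, 131, 132, 131, 131, 126, 129, 138, 140, 129, 128, 128, 128, 127, 132, 127, 129, 128, 135, 134, 132, 117, 118, 146, 149, 152, 147, 148, 152, 150, 146, 147, 134, 123]
```

```bash
python3 -c "
from station import r,ticket
print(r.read_state()['force']);print(ticket.close_job())"
```

```text
[-5.39182182  2.28303811 28.40058996]
the job is handed in; nothing more can be done
None
```

Job handed in at about 12.3 s: both flaps are open, the fastener was in line to about 0.02 rad before pressing, and the cover is held flat at about 28 N. One risk: the left flap's sweep gave a brief 72 N contact that may have been on the gripper body (limit 40 N).

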